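Tip the parts crates and send the stamped one to the dispatch line

TASK

One of the two blue crates has a red stamp underneath. With a fingertip, tip the crate on the robot's left towards the robot, over its near bottom edge, until it rests on its ledge and shows its underside, and push it back down flat; then do the same with the crate on the right. Once both stand flat again, push the stamped crate away from the robot until its far bottom edge lies on the yellow dispatch tape from corner to corner; never lift a crate off the bench or turn it right over, leave the other crate where it stands, and do not disturb the bottle, box or axle.

Things in the scene. Friction and masses are not known exactly. Their poses are not given: they have to be found in the camera images.
- crate_1: One of two alike, empty, open-topped blue plastic crates, 0.17 to 0.34 kg; one of them (not told by name) has a red stamp underneath. 100 mm along its x, 170 mm along its y, 100 mm high, walls and floor 4 mm thick, on two 2 mm high foot strips (rubber near, smooth far), a 10 mm outward rim, 6 mm thick, atop the far side and ends. Origin: centre of the underside; z up, +x away from the robot (yaw within 7 degrees).
- crate_1_ledge (a point): Middle of the ledge on top of its near wall (x -60, z 100 mm in the crate): 20 mm deep, 120 mm wide. A fingertip behind that wall, inside the crate near the rim, drawn to the robot (1 to 4 N) rocks the crate over its near bottom edge. Past 50 degrees it falls over and rests at 78 degrees on edge and ledge, underside to +x. Its far rim, now on top, pushed to +x (and up, with the rim) sets it back.
- crate_1_far_left (a point): Bottom corner of crate_1 on its far side (+50 mm in x) and left side (+85 mm in y), level with the underside.
- crate_1_far_right (a point): Bottom corner of crate_1 on its far side (+50 mm in x) and right side (-85 mm in y), level with the underside.
- crate_1_near_left (a point): Bottom corner of crate_1 on its near side (-50 mm in x) and left side (+85 mm in y), level with the underside.
- crate_1_near_right (a point): Bottom corner of crate_1 on its near side (-50 mm in x) and right side (-85 mm in y), level with the underside.
- crate_2: One of two alike, empty, open-topped blue plastic crates, 0.17 to 0.34 kg; one of them (not told by name) has a red stamp underneath. 100 mm along its x, 170 mm along its y, 100 mm high, walls and floor 4 mm thick, on two 2 mm high foot strips (rubber near, smooth far), a 10 mm outward rim, 6 mm thick, atop the far side and ends. Origin: centre of the underside; z up, +x away from the robot (yaw within 7 degrees).
- crate_2_ledge (a point): Middle of the ledge on top of its near wall (x -60, z 100 mm in the crate): 20 mm deep, 120 mm wide. A fingertip behind that wall, inside the crate near the rim, drawn to the robot (1 to 4 N) rocks the crate over its near bottom edge. Past 50 degrees it falls over and rests at 78 degrees on edge and ledge, underside to +x. Its far rim, now on top, pushed to +x (and up, with the rim) sets it back.
- crate_2_far_left (a point): Bottom corner of crate_2 on its far side (+50 mm in x) and left side (+85 mm in y), level with the underside.
- crate_2_far_right (a point): Bottom corner of crate_2 on its far side (+50 mm in x) and right side (-85 mm in y), level with the underside.
- crate_2_near_left (a point): Bottom corner of crate_2 on its near side (-50 mm in x) and left side (+85 mm in y), level with the underside.
- crate_2_near_right (a point): Bottom corner of crate_2 on its near side (-50 mm in x) and right side (-85 mm in y), level with the underside.
- stamp (a point): Centre of the bright red stamped block, 76 x 140 mm, in the middle of the underside of one of the crates (within 2 mm of that crate's origin).
- line: The dispatch line: a straight flat strip of yellow tape stuck on the bench beyond the crates, 50 mm wide along its x and 740 mm long along its y. Origin: its centre on the bench; x points away from the robot, across the tape.
- glue: White squeeze bottle with a pointed nozzle, 38 mm across, 98 mm tall, standing between the crates. Origin: centre of its foot. Bystander.
- carton: Brown cardboard box 90 x 65 x 60 mm to the left of the crates. Origin: centre of its underside. Bystander.
- axle: Toy axle with two black wheels 40 mm across, 72 mm long along its x, to the right of the crates. Origin: under its middle. Bystander.
Things that resemble listed ones, but are neither listed nor needed, are in the scene too. What is shaped like the crate_1 but green is not meant.

How it is judged (in metres and radians):
On the way, in this order (a step that is already met when the one before it is completed fails the run):
1. the crate on the left is tipped up by more than 66 degrees (((world y of crate_1 above 0 m and angle between crate_1's own z axis and vertical above 1.15 rad) or (world y of crate_2 above 0 m and angle between crate_2's own z axis and vertical above 1.15 rad)) and not ((world y of crate_1 below 0 m and angle between crate_1's own z axis and vertical above 1.15 rad) or (world y of crate_2 below 0 m and angle between crate_2's own z axis and vertical above 1.15 rad))), for 0.25 s.
2. the crate on the right is tipped up by more than 66 degrees, the left one being down (((world y of crate_1 below 0 m and angle between crate_1's own z axis and vertical above 1.15 rad) or (world y of crate_2 below 0 m and angle between crate_2's own z axis and vertical above 1.15 rad)) and not ((world y of crate_1 above 0 m and angle between crate_1's own z axis and vertical above 1.15 rad) or (world y of crate_2 above 0 m and angle between crate_2's own z axis and vertical above 1.15 rad))), for 0.25 s.
3. both crates are flat on the bench again, the stamped one not yet on the tape (angle between each of crate_1, crate_2's own z axis and vertical below 0.06 rad and height (world z) of each of crate_1, crate_2 below 0.01 m and x of any of crate_1_far_left, crate_1_far_right in the frame of line below -0.028 m), for 0.1 s.
At the end, for the whole second after the job is handed in: Both far bottom corners of the stamped crate lie on the 50 mm tape (within 28 mm of its centre line), both crates stand flat and at rest, and the other crate is within 60 mm of where it stood (angle between each of crate_1, crate_2's own z axis and vertical below 0.06 rad and height (world z) of each of crate_1, crate_2 below 0.01 m and x of crate_1_far_left in the frame of line between -0.028 and 0.028 m and x of crate_1_far_right in the frame of line between -0.028 and 0.028 m and y of crate_1_far_left in the frame of line below 0.375 m and y of crate_1_far_right in the frame of line above -0.375 m and distance of crate_2 from where it was at the start of the episode below 0.06 m and linear speed of each of crate_1, crate_2 below 0.02 m/s and angular speed of each of crate_1, crate_2 below 0.1 rad/s); the robot touches nothing.
It fails at once if a crate is lifted clear of the bench (all four bottom corners more than 12 mm up) (height (world z) of each of crate_1_far_left, crate_1_far_right, crate_1_near_left, crate_1_near_right above 0.012 m or height (world z) of each of crate_2_far_left, crate_2_far_right, crate_2_near_left, crate_2_near_right above 0.012 m).
It fails at once if a crate is turned over (angle between any of crate_1, crate_2's own z axis and vertical above 1.57 rad).
It fails at once if the bottle, box or axle is moved by more than 25 mm (distance of any of glue, carton, axle from where it was at the start of the episode above 0.025 m).
It fails at once if the bottle is knocked over (angle between glue's own z axis and vertical above 0.5 rad).
It also fails if it takes over 72 s, if anything falls off the work surface, if the arm or the gripper's body presses on something with over 40 N, if the wrist force passes 120 N, or if a joint passes its speed limit or range.

ROBOT

A 6-joint arm with a two-finger parallel gripper is mounted at the origin on the work surface. World frame = base frame: x ahead of the robot, y to its left, z up, the work surface at z = 0. Lengths are in m, angles in degrees, forces in N, time in s.
With the tool pointing down it reaches from about 0.225 to 0.875 m from the base axis. Payload 3.4 kg.
Tool frame: the origin (TCP) lies on the centre line of the jaws, within the pads' length; the fingertips stand 17 mm ahead of it and the grasp point (between the pads) lies 2 mm behind it; z points along the fingers, x is the direction in which the jaws open and shut, and the axes are right-handed (so a half turn about z gives the same grasp; the last joint's range is limited). The gripper opens to 85 mm and grips with 20 to 120 N. Pads are 22 mm wide; open, the fingers measure 114 mm over their backs; the gripper's body (76 mm by 85 mm) begins 54 mm behind the grasp point. The pads swing forward as they close: fully open they stand 13 mm farther back than shut.
Start: joints at [66.864, 15.808, 86.224, -0, 77.962, -6.933], TCP at [0.16, 0.552, 0.248] pointing down, gripper open.
Joint ranges: [-165.64, 165.64], [-43.16, 119.46], [12.63, 154.43], [-67.54, 247.53], [6.08, 155.33], [-154.97, 154.97]. Speed limits (degrees/s): [147.25, 147.25, 180, 180, 180, 180].

INTERFACE

Orientations are given as a 3x3 rotation matrix whose columns are the frame's x, y, z axes.
In Python, from station import bot gives the robot as it stands.
- The arm moves only by the shell command python3 -m crank 'ROWS' [OPENING] [FORCE]. ROWS is JSON, a list of rows, each a list of 2 entries, a list of its own where there are three numbers: the shift along the tool's x, y, z in mm, then the turn, a rotation vector about the tool's x, y, z in degrees. In form: [[[tx, ty, tz], [wx, wy, wz]], ...]. A call has exactly 5 rows; each row is the pose to reach, as a shift and turn from the pose commanded when the call began, along the tool's axes at that moment; what a row does not reach only later rows make up. A row lasts 1/10 s, in which the tool goes at most 50 mm and 8.59 degrees, less where a joint would pass 70% of its speed; a pose out of reach is approached as far as the arm can. A call with a gripper value outside its range is refused whole. OPENING is the opening, from 0 (shut) to 1 (fully open), set as the call begins (- or left out, the last holds). The fingers move at their own pace and stop on an object; FORCE is the grip in N (left out, the last holds). Time passes only in rows, so rows that repeat a pose let the fingers close, or fill a call up. It gives the time, the measured TCP pose, the force and the opening at its end, in the units of the state.
- bot.read_state(): the state, without advancing time (a new reading comes with each control period).
- bot.capture(name): name is "scene" or "top" or "wrist"; returns a dict with "image" (480x640x3 uint8, red, green, blue), "fx", "fy", "cx", "cy" (pixels), "R" (3x3) and "t" (3): a world point X has camera coordinates R X + t; the wrist camera has in their place "T_tool_cam" (4x4, takes a point from camera to tool coordinates, whose origin is the TCP and whose axes are the tool frame's). Camera axes: x right, y down, z forward; pixel columns grow to the right and rows downward; lengths in m; the calibration is good to about 2 mm. The wrist camera is an equidistant fisheye: a pixel r from the principal point sees the ray r / f radians off the axis. A picture is of the moment at which its call begins: read the wrist's pose just before it. There is no depth.
- bot.hand_in(): hands the job in, once; it reports no verdict.
Trained networks look in the newest picture that a camera, given by its name, has taken for a name from the list of things; names that differ only in an ending like _2 or _b are one class to them, and where a whole thing is asked for, a point or a joint stands for the part that bears it (a point fixed in the world has none). Each returns a list of dicts, best first, with "score" (0 to 1); they miss things now and then, are a little off and sometimes report something else, mostly with a low value. They report only what shows in the picture. A call takes as long as a camera call. They do not tell look-alikes from the thing itself.
- bot.masks_of(target, camera): "region" (480x640 bool, what is visible of it).
- bot.landmark_of(target, camera): "point" ([x, y, z] in m, in world coordinates, good to about 4 mm: a listed point, or the origin of a listed thing).
The state is a dict: "time": time; "q": joint angles; "qvel": joint speeds; "tau": joint torques, N m; "ee_pos": TCP position; "orientation": TCP orientation; "force": force on the tool from outside, world axes, zero at the start; "wrist_torque": the same for the moment, N m; "width": finger opening in m.
Only numpy, scipy, OpenCV 4.12 (cv2) and the standard library are available. Lean on these libraries where they do the work, as an engineer would, in place of code of your own. Each camera call takes 0.05 s, during which the arm holds its last target.

## Working session

There is one attempt and no reset: what is moved stays moved. The work goes in short steps, Python scripts to look and compute and a shell command to move; the robot and the scene stay as the last step left them, time stands still between calls to the robot, and variables do not carry over. Pictures are saved under pics/ and viewed, and the job is handed in when it is done.

```bash
ls; mkdir -p pics
python3 - <<'E'
from station import bot
import cv2
s=bot.read_state()
for k,v in s.items(): print(k,v)
for n in ("scene","top","wrist"):
    c=bot.capture(n); cv2.imwrite(f"pics/{n}0.png",c["image"][:,:,::-1])
    print(n,[ (k,c[k]) for k in c if k!="image"])
E
```

```text
pics
time 0.0
q [ 6.68625968e+01  1.58479038e+01  8.62950692e+01  4.64737016e-04
  7.79619602e+01 -6.93261409e+00]
qvel [-0.03550399  0.0278914  -0.04594746  0.03777599 -0.00271779  0.03924121]
tau [ 2.88732363e-04 -4.16790104e+01 -2.45799297e+01 -2.22072958e-05
  1.13743823e-02 -5.04108073e-06]
ee_pos [0.16027108 0.55169706 0.24743793]
orientation [[ 2.79072343e-01  9.60269805e-01 -7.26931870e-04]
 [ 9.60268361e-01 -2.79073196e-01 -1.68100121e-03]
 [-1.81708191e-03 -2.28928729e-04 -9.99998323e-01]]
force [1.3203783  0.27817944 0.46408388]
wrist_torque [ 0.01940145  0.0123883  -0.00351207]
width 0.08528894681110916
scene [('fx', 457.72493622628855), ('fy', 457.72493622628855), ('cx', 323.63473143202845), ('cy', 235.28923138012266), ('R', array([[-0.51876066,  0.85479734, -0.01445267],
       [ 0.50040028,  0.28988998, -0.81582067],
       [-0.69317166, -0.43044779, -0.57812435]])), ('t', array([ 0.2276152 , -0.20441685,  1.46449679]))]
top [('fx', 525.7032328147285), ('fy', 525.7032328147285), ('cx', 324.80484483628413), ('cy', 241.04963569632093), ('R', array([[-0.01068763, -0.99986418, -0.01254555],
       [-0.98900528,  0.0124205 , -0.14735767],
       [ 0.14749348,  0.01083271, -0.9890037 ]])), ('t', array([0.07931988, 0.53023732, 1.20532853]))]
wrist [('fx', 371.64829954431775), ('fy', 371.64829954431775), ('cx', 318.64003079286795), ('cy', 242.32493404458208), ('T_tool_cam', array([[ 9.99999926e-01,  3.39486744e-04, -1.78690277e-04,
         2.71960841e-04],
       [-2.81421994e-04,  9.65678466e-01,  2.59740294e-01,
        -6.53746999e-02],
       [ 2.60735739e-04, -2.59740225e-01,  9.65678491e-01,
        -1.27181648e-01],
       [ 0.00000000e+00,  0.00000000e+00,  0.00000000e+00,
         1.00000000e+00]]))]
```

View pics/top0.png

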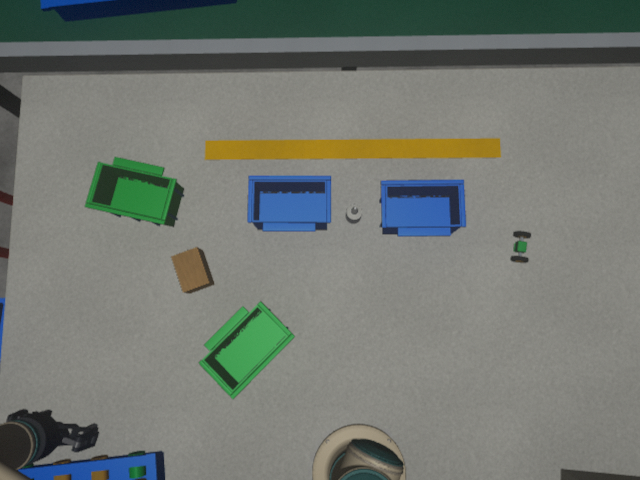

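View pics/scene0.png

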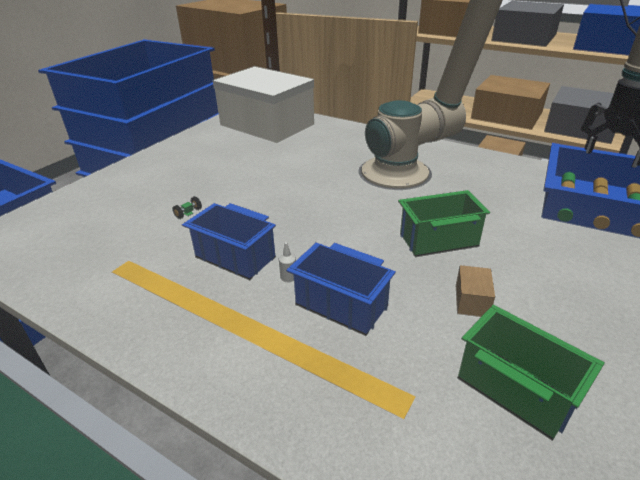

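Run:
```python
from station import bot
import numpy as np
for t in ("crate_1","crate_1_ledge","crate_1_far_left","crate_1_far_right","crate_1_near_left","crate_1_near_right","line","glue","carton","axle","stamp"):
  for cam in ("top","scene"):
    print(t,cam,[(np.round(d["point"],3).tolist(),round(d["score"],2)) for d in bot.landmark_of(t,cam)][:5])
print(bot.read_state()["time"])
```

```text
crate_1 top [([0.604, -0.152, 0.001], 0.94), ([0.644, 0.515, 0.004], 0.8), ([0.29, 0.246, 0.002], 0.67), ([0.612, 0.144, -0.001], 0.64), ([0.567, 0.236, 0.004], 0.31)]
crate_1 scene [([0.286, 0.253, 0.001], 0.84), ([0.615, 0.152, 0.004], 0.72), ([0.647, 0.517, 0.001], 0.67), ([0.598, -0.154, -0.0], 0.6)]
crate_1_ledge top [([0.328, 0.286, 0.101], 0.79), ([0.701, 0.503, 0.1], 0.79), ([0.556, 0.15, 0.101], 0.77)]
crate_1_ledge scene [([0.329, 0.288, 0.1], 0.89), ([0.554, 0.157, 0.097], 0.8), ([0.615, 0.152, 0.004], 0.66), ([0.703, 0.501, 0.103], 0.63)]
crate_1_far_left top [([0.576, 0.44, -0.002], 0.81), ([0.667, 0.235, 0.002], 0.69)]
crate_1_far_left scene [([0.577, 0.448, -0.001], 0.65), ([0.315, 0.151, -0.005], 0.55)]
crate_1_far_right top [([0.662, 0.066, 0.0], 0.96), ([0.614, 0.605, 0.001], 0.83), ([0.194, 0.273, -0.0], 0.59), ([0.766, 0.002, -0.002], 0.22)]
crate_1_far_right scene [([0.619, 0.608, -0.002], 0.98), ([0.67, 0.065, 0.006], 0.9), ([0.191, 0.27, -0.002], 0.58), ([0.552, -0.241, 0.001], 0.44)]
crate_1_near_left top [([0.565, 0.238, -0.0], 0.95), ([0.38, 0.226, 0.003], 0
[... 331 characters left out ...]
, 0.346, -0.001], 0.62), ([0.711, 0.585, 0.003], 0.62)]
line top [([0.769, 0.002, -0.003], 0.73), ([0.546, -0.235, 0.006], 0.38)]
line scene [([0.768, 0.003, -0.0], 0.95)]
glue top [([0.597, 0.0, 0.002], 0.75)]
glue scene [([0.596, 0.003, -0.003], 0.67), ([0.766, 0.005, -0.001], 0.2)]
carton top [([0.465, 0.383, 0.0], 0.59)]
carton scene [([0.473, 0.382, -0.003], 0.83)]
axle top [([0.512, -0.395, 0.002], 0.89), ([0.565, 0.065, -0.0], 0.44)]
axle scene [([0.613, 0.152, 0.002], 0.67), ([0.517, -0.401, -0.004], 0.62)]
stamp top [([0.613, 0.15, -0.002], 0.92), ([0.642, 0.512, 0.003], 0.7), ([0.285, 0.248, 0.0], 0.6), ([0.555, 0.151, 0.101], 0.31)]
stamp scene [([0.616, 0.149, 0.001], 0.63)]
1.25
```

```bash
cat > h.py <<'E'
from station import bot
import numpy as np, cv2
from scipy.spatial.transform import Rotation as Ro
def Rt(tilt=0,yaw=0):
    "tool down, x=world y, y=world x; tilt>0: body leans to robot (tip points to +x)"
    R0=np.array([[0,1,0],[1,0,0],[0,0,-1.]])
    return Ro.from_euler('z',yaw,degrees=True).as_matrix()@Ro.from_euler('y',-tilt,degrees=True).as_matrix()@R0
def st():
    s=bot.read_state(); return s,np.array(s["ee_pos"]),np.array(s["orientation"])
def rows(wps,p0=None,R0=None):
    "wps: list of (tip-world pos of TCP, R)"
    s,p,R=st()
    p=p if p0 is None else np.array(p0); R=R if R0 is None else R0
    for q,Q in wps:
        d=R.T@(np.array(q)-p)*1000; w=Ro.from_matrix(R.T@Q).as_rotvec(degrees=True)
        print("[[%.0f,%.0f,%.0f],[%.1f,%.1f,%.1f]]"%(*d,*w))
def show():
    s,p,R=st()
    print("t %.2f p %s F %s w %.3f z %s"%(s["time"],np.round(p,4),np.round(s["force"],1),s["width"],np.round(R[:,2],2)))
def pix2plane(c,uv,z):
    uv=np.atleast_2d(uv); d=np.c_[(uv[:,0]-c["cx"])/c["fx"],(uv[:,1]-c["cy"])/c["fy"],np.ones(len(uv))]@c["R"]
    o=-c["R"].T@c["t"]; k=(z-o[2])/d[:,2]; return o+d*k[:,None]
def proj(c,X):
    X=np.atleast_2d(X)@c["R"].T+c["t"]; return np.c_[X[:,0]/X[:,2]*c["fx"]+c["cx"],X[:,1]/X[:,2]*c["fy"]+c["cy"]]
E
python3 - <<'E'
from h import *
c=bot.capture("top"); im=c["image"]
hsv=cv2.cvtColor(im,cv2.COLOR_RGB2HSV)
y=cv2.inRange(hsv,(15,120,100),(32,255,255)); y[:120]=0;y[180:]=0
cn=max(cv2.findContours(y,0,2)[0],key=cv2.contourArea); b=cv2.boxPoints(cv2.minAreaRect(cn)); print("tape",np.round(pix2plane(c,b,0),3).tolist())
m=cv2.inRange(hsv,(100,120,40),(130,255,255)); m[:165]=0;m[245:]=0;m[:,:240]=0
for k in sorted(cv2.findContours(m,0,2)[0],key=cv2.contourArea)[-2:]:
    b=cv2.boxPoints(cv2.minAreaRect(k)); print("crate",b.round(0).tolist(),np.round(pix2plane(c,b,0.1),3).tolist())
    # far rim line fit
    far=[]; 
    for u in range(int(b[:,0].min())+8,int(b[:,0].max())-8): far.append((u,np.where(m[:,u]>0)[0].min()))
    P=pix2plane(c,np.array(far,float),0.1); f=np.polyfit(P[:,1],P[:,0],1); print(" far rim x at mid",np.median(P[:,0]).round(4),"yaw",np.degrees(-f[0]).round(2))
# model check
for (x,yv) in ((0.616,0.151),(0.602,-0.153)):
    pts=[[x+a,yv+b,0.1] for a,b in ((60,95),(60,-95),(-50,-95),(-70,-60),(-70,60),(-50,95))] if 0 else [[x+a/1000,yv+b/1000,0.1] for a,b in ((60,95),(60,-95),(-50,-95),(-70,-60),(-70,60),(-50,95))]
    q=proj(c,pts); cv2.polylines(im,[q.round().astype(int)],True,(255,0,0),1)
cv2.imwrite("pics/fit1.png",cv2.resize(im[120:260,230:490],None,fx=3,fy=3,interpolation=2)[:,:,::-1])
for t in ("crate_2_far_left","crate_2_far_right","crate_2_near_left","crate_2_near_right","crate_2_ledge","crate_2"):
  print(t,[np.round(d["point"],3).tolist() for d in bot.landmark_of(t,"top") if d["point"][1]<0.03 and d["point"][0]>.5])
rows([((0.597,0.150,0.25),Rt())]); show()
E
```

```text
tape [[0.799, 0.374, 0.0], [0.793, -0.368, 0.0], [0.744, -0.366, 0.0], [0.749, 0.372, 0.0]]
crate [[248.0, 176.0], [330.0, 176.0], [330.0, 230.0], [248.0, 230.0]] [[0.676, 0.247, 0.1], [0.673, 0.059, 0.1], [0.547, 0.06, 0.1], [0.55, 0.246, 0.1]]
 far rim x at mid 0.6743 yaw -0.81
crate [[381.0, 180.0], [465.0, 180.0], [465.0, 235.0], [381.0, 235.0]] [[0.662, -0.058, 0.1], [0.659, -0.249, 0.1], [0.532, -0.243, 0.1], [0.534, -0.054, 0.1]]
 far rim x at mid 0.6598 yaw 0.28
crate_2_far_left [[0.656, -0.066, 0.0]]
crate_2_far_right [[0.653, -0.237, 0.0]]
crate_2_near_left [[0.547, -0.064, -0.001]]
crate_2_near_right [[0.547, -0.236, 0.005]]
crate_2_ledge [[0.542, -0.154, 0.1]]
crate_2 [[0.602, -0.152, 0.001]]
[[-264,531,-2],[0.0,-0.0,-16.2]]
t 1.60 p [0.1605 0.5522 0.2484] F [-0.2 -0.6 -0.6] w 0.085 z [ 0.  0. -1.]
```

View pics/fit1.png

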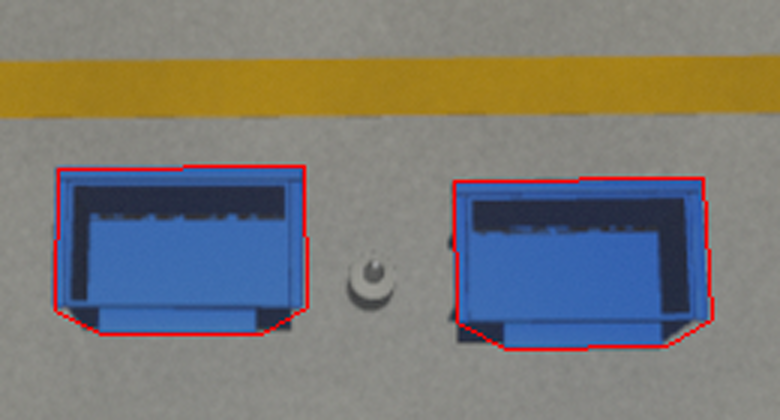

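Candidates (top picture): green crates at (133,193) and (247,348), room crates at the top edge (140,5), tray at (85,468); blue ones at (289,204) left and (423,208) right. The blue pair beside the bottle (353,213) is meant, and the crop confirms the model outline fits both, with the ledge on the robot side. I start with the left one.

```bash
python3 -m crank '[[[-22,44,0],[0,0,-4]],[[-44,88,0],[0,0,-8]],[[-66,132,0],[0,0,-12]],[[-88,176,0],[0,0,-16.2]],[[-110,221,0],[0,0,-16.2]]]' 0 40; python3 -c "
from h import *
show(); rows([((0.597,0.150,0.2),Rt())])"
```

```text
time: 2.1
ee_pos: [0.343, 0.3836, 0.2485]
orientation: [[-0.002, 1.0, 0.001], [1.0, 0.002, 0.001], [0.001, 0.001, -1.0]]
force: [0.4, 2.3, 0.5]
width: 0.0124
t 2.10 p [0.343  0.3836 0.2485] F [0.4 2.3 0.5] w 0.012 z [ 0.  0. -1.]
[[-234,254,49],[0.0,-0.0,0.1]]
```

```bash
python3 -m crank '[[[-33,36,0],[0,0,0]],[[-66,72,0],[0,0,0]],[[-99,108,10],[0,0,0]],[[-132,144,20],[0,0,0]],[[-165,180,30],[0,0,0]]]' ; python3 -m crank '[[[-33,36,5],[0,0,0]],[[-66,72,10],[0,0,0]],[[-69,74,15],[0,0,0]],[[-69,74,15],[0,0,0]],[[-69,74,15],[0,0,0]]]'
python3 - <<'E'
from h import *
show(); rows([((0.597,0.150,0.2),Rt())])
for n in("wrist","scene"):
    c=bot.capture(n); cv2.imwrite(f"pics/{n}1.png",c["image"][:,:,::-1])
E
```

```text
time: 2.6
ee_pos: [0.5233, 0.2184, 0.2183]
orientation: [[0.0, 1.0, 0.001], [1.0, -0.0, 0.001], [0.001, 0.001, -1.0]]
force: [0.3, 1.3, 0.1]
width: 0.0002
time: 3.1
ee_pos: [0.595, 0.1515, 0.2031]
orientation: [[-0.0, 1.0, -0.001], [1.0, 0.0, 0.001], [0.001, -0.001, -1.0]]
force: [-0.0, 1.1, 0.3]
width: 0.0004
t 3.10 p [0.595  0.1515 0.2031] F [-0.   1.1  0.3] w 0.000 z [-0.  0. -1.]
[[-1,2,3],[-0.1,-0.0,0.0]]
```

View pics/wrist1.png

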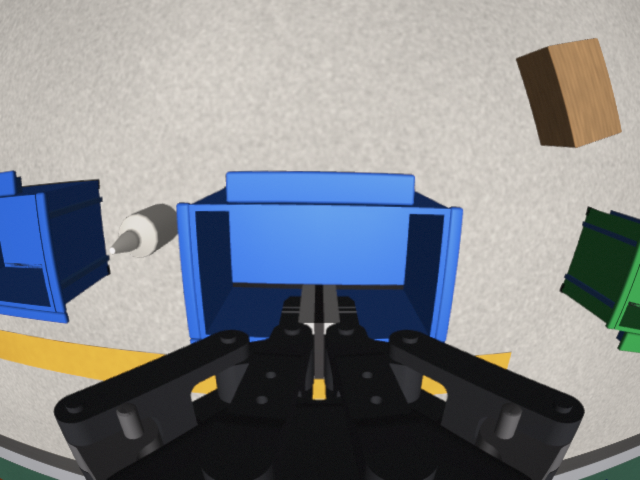

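View pics/scene1.png

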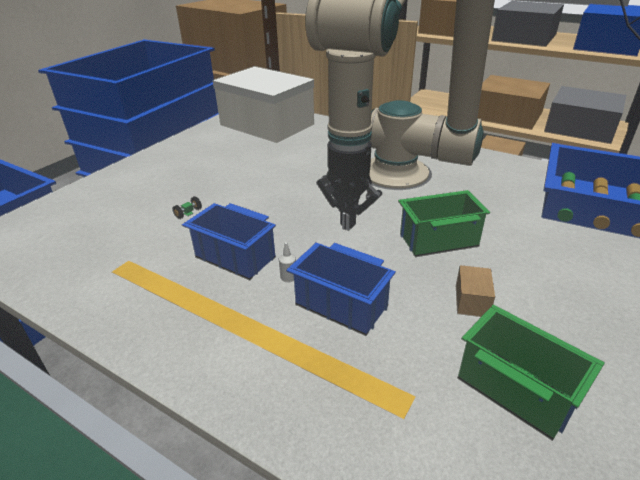

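Wrist view: shut fingertips (320,285) hang over the left crate's opening, its ledge at the top (320,188); nothing in the way. Descend inside, behind the near wall.

```bash
python3 -m crank '[[[-1,2,35],[0,0,0]],[[-1,2,70],[0,0,0]],[[-1,2,104],[0,0,0]],[[-1,-6,104],[0,0,0]],[[-1,-11,104],[0,0,0]]]'
python3 - <<'E'
from h import *
show()
# plan: tip-centre local to crate: finger parallel to wall up to 35 deg
E0=np.array([0.566,0.0]); yy=0.1505; d=22
s,p,R=st()
W=[]
for th in (6,12,18,24,30,36,42,48,53,56,60):
    ph=min(th,34)
    a=np.radians(th); u=np.array([np.cos(a),np.sin(a)]); v=np.array([-np.sin(a),np.cos(a)])  # crate x,z axes
    f=np.radians(ph); tz=np.array([np.sin(f),-np.cos(f)]); ty=np.array([np.cos(f),np.sin(f)])
    if th<=34: tipc=E0+u*(0.004+0.0115)+v*0.08
    else: # near tip corner on wall at depth 20 along wall
        tipc=E0+u*0.004+v*0.08+ty*0.0115
    tcp=tipc-tz*0.017
    W.append(((tcp[0],yy,tcp[1]),Rt(ph))); print(th,ph,np.round(tcp,3))
rows(W)
E
```

```text
time: 3.7
ee_pos: [0.5835, 0.1509, 0.0999]
orientation: [[-0.001, 1.0, -0.001], [1.0, 0.001, 0.0], [0.0, -0.001, -1.0]]
force: [0.2, 0.1, 0.5]
width: -0.0001
t 3.70 p [0.5835 0.1509 0.0999] F [0.2 0.1 0.5] w -0.000 z [-0.  0. -1.]
6 6 [0.571 0.098]
12 12 [0.561 0.098]
18 18 [0.551 0.097]
24 24 [0.541 0.095]
30 30 [0.531 0.092]
36 34 [0.522 0.088]
42 34 [0.515 0.083]
48 34 [0.509 0.077]
53 34 [0.505 0.072]
56 34 [0.502 0.069]
60 34 [0.499 0.064]
[[-0,-12,2],[-6.1,-0.0,0.1]]
[[-0,-23,2],[-12.1,-0.0,0.1]]
[[-0,-33,3],[-18.1,-0.0,0.1]]
[[-0,-43,5],[-24.1,-0.0,0.1]]
[[-0,-53,8],[-30.1,-0.0,0.1]]
[[-0,-61,12],[-34.1,-0.0,0.1]]
[[-0,-68,17],[-34.1,-0.0,0.1]]
[[-0,-74,23],[-34.1,-0.0,0.1]]
[[-0,-79,28],[-34.1,-0.0,0.1]]
[[-0,-82,31],[-34.1,-0.0,0.1]]
[[-0,-85,36],[-34.1,-0.0,0.1]]
```

```bash
python3 -m crank '[[[0,-7,1],[-3,0,0]],[[0,-12,2],[-6,0,0]],[[0,-17,2],[-9,0,0]],[[0,-23,2],[-12,0,0]],[[0,-28,2],[-15,0,0]]]'
python3 - <<'E'
from h import *
show()
c=bot.capture("scene"); cv2.imwrite("pics/scene2.png",c["image"][150:450,150:550,::-1])
E0=np.array([0.566,0.0]); yy=0.1505
W=[]
for th in (19,23,27,31,35,39,43,46,49,52,55):
    ph=min(th,34)
    a=np.radians(th); u=np.array([np.cos(a),np.sin(a)]); v=np.array([-np.sin(a),np.cos(a)])
    f=np.radians(ph); tz=np.array([np.sin(f),-np.cos(f)]); ty=np.array([np.cos(f),np.sin(f)])
    tipc=E0+u*0.004+v*0.08+ty*0.0115
    tcp=tipc-tz*0.017
    W.append(((tcp[0],yy,tcp[1]),Rt(ph)))
rows(W)
E
```

```text
time: 4.2
ee_pos: [0.5586, 0.1509, 0.1012]
orientation: [[-0.001, 0.963, 0.268], [1.0, 0.0, 0.002], [0.002, 0.268, -0.963]]
force: [1.6, 0.2, 0.1]
width: 0.0001
t 4.20 p [0.5586 0.1509 0.1012] F [1.6 0.2 0.1] w 0.000 z [ 0.27  0.   -0.96]
[[-0,-6,2],[-3.7,-0.1,0.0]]
[[-0,-13,1],[-7.7,-0.1,0.0]]
[[-0,-20,1],[-11.7,-0.1,0.0]]
[[-0,-27,2],[-15.7,-0.1,0.0]]
[[-0,-33,3],[-18.7,-0.1,0.0]]
[[-0,-39,5],[-18.7,-0.1,0.0]]
[[-0,-44,7],[-18.7,-0.1,0.0]]
[[-0,-48,9],[-18.7,-0.1,0.0]]
[[-0,-51,11],[-18.7,-0.1,0.0]]
[[-0,-55,13],[-18.7,-0.1,0.0]]
[[-0,-58,16],[-18.7,-0.1,0.0]]
```

View pics/scene2.png

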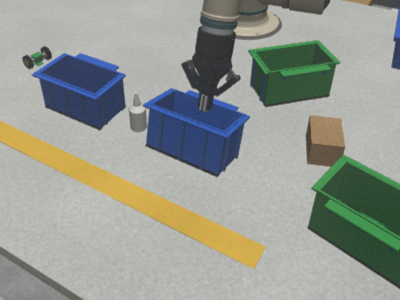

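Scene crop: the fingers (205,100) are behind the near wall and the left crate starts to rock, its far bottom (200,168) only slightly up; reaction 1.6 N. Continue.

```bash
python3 -m crank '[[[0,-6,3],[-4,0,0]],[[0,-13,3],[-8,0,0]],[[0,-20,3],[-12,0,0]],[[0,-27,4],[-16,0,0]],[[0,-33,5],[-19,0,0]]]'
python3 - <<'E'
from h import *
show()
c=bot.capture("scene"); cv2.imwrite("pics/scene3.png",c["image"][150:450,150:550,::-1])
E0=np.array([0.566,0.0]); yy=0.1505
W=[]
for th in (39,43,46,49,52,55,58):
    ph=min(th,34)
    a=np.radians(th); u=np.array([np.cos(a),np.sin(a)]); v=np.array([-np.sin(a),np.cos(a)])
    f=np.radians(ph); tz=np.array([np.sin(f),-np.cos(f)]); ty=np.array([np.cos(f),np.sin(f)])
    tipc=E0+u*0.004+v*0.08+ty*0.0115
    tcp=tipc-tz*0.017
    W.append(((tcp[0],yy,tcp[1]),Rt(ph)))
rows(W)
E
```

```text
time: 4.75
ee_pos: [0.5338, 0.1437, 0.0891]
orientation: [[0.012, 0.849, 0.528], [1.0, -0.002, -0.019], [-0.015, 0.528, -0.849]]
force: [0.2, -1.1, 0.4]
width: -0.0
t 4.75 p [0.5338 0.1437 0.0891] F [ 0.2 -1.1  0.4] w -0.000 z [ 0.53 -0.02 -0.85]
[[7,-14,-5],[-2.2,1.2,-0.0]]
[[7,-20,-4],[-2.2,1.2,-0.0]]
[[7,-24,-4],[-2.2,1.2,-0.0]]
[[7,-28,-3],[-2.2,1.2,-0.0]]
[[7,-32,-1],[-2.2,1.2,-0.0]]
[[7,-36,-0],[-2.2,1.2,-0.0]]
[[7,-40,1],[-2.2,1.2,-0.0]]
```

View pics/scene3.png

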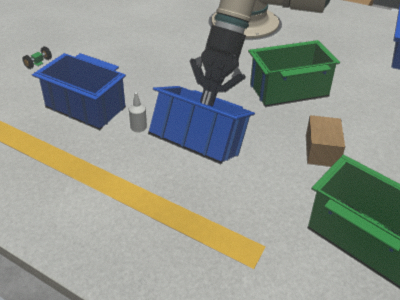

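The crate is tipped ~25 deg (underside edge at (190,150)); the tool lags slightly. Continue pulling.

```bash
python3 -c "
from h import *
show(); print(st()[0]['q'].__repr__(), st()[0]['qvel'])"; python3 -m crank '[[[0,-3,0],[0,0,0]],[[0,-6,0],[0,0,0]],[[0,-9,0],[0,0,0]],[[0,-12,0],[0,0,0]],[[0,-15,0],[0,0,0]]]'
python3 - <<'E'
from h import *
show()
c=bot.capture("scene"); cv2.imwrite("pics/scene4.png",c["image"][150:450,150:550,::-1])
print(np.round(st()[0]["q"],1))
E
```

```text
t 4.80 p [0.5333 0.1432 0.0886] F [-0.8  0.7  0.4] w 0.001 z [ 0.53 -0.02 -0.85]
array([ 12.74863491,  14.13694072, 126.43911979, -43.15852472,
        11.50712727, -36.45044965]) [ -0.61987356   0.52362398  -2.40190612  22.52704127   3.14170873
 -28.17049868]
time: 5.3
ee_pos: [0.5222, 0.1436, 0.0799]
orientation: [[0.013, 0.851, 0.525], [1.0, -0.003, -0.019], [-0.015, 0.526, -0.851]]
force: [0.7, 0.7, 0.8]
width: 0.0003
t 5.30 p [0.5222 0.1436 0.0799] F [0.7 0.7 0.8] w 0.000 z [ 0.53 -0.02 -0.85]
[ 13.1  14.4 128.2 -50.5  10.3 -28.6]
```

View pics/scene4.png

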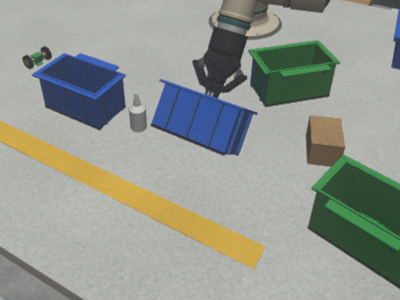

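Wrist is near its straight-joint limit (q5 10 deg), so I ease the tilt back while pulling on. Crate now at ~40 deg.

```bash
python3 -m crank '[[[0,-4,1],[1.5,0,0]],[[0,-8,1],[3,0,0]],[[0,-12,2],[4.5,0,0]],[[0,-16,3],[6,0,0]],[[0,-20,4],[7,0,0]]]'
python3 - <<'E'
from h import *
show()
c=bot.capture("scene"); cv2.imwrite("pics/scene5.png",c["image"][150:450,150:550,::-1])
print(np.round(st()[0]["q"],1))
E
```

```text
time: 5.85
ee_pos: [0.5069, 0.1437, 0.0657]
orientation: [[0.013, 0.909, 0.416], [1.0, -0.006, -0.018], [-0.014, 0.416, -0.909]]
force: [-0.4, -0.2, 0.1]
width: 0.0001
t 5.85 p [0.5069 0.1437 0.0657] F [-0.4 -0.2  0.1] w 0.000 z [ 0.42 -0.02 -0.91]
[ 12.3  15.2 125.3 -21.6  16.8 -57.7]
```

View pics/scene5.png

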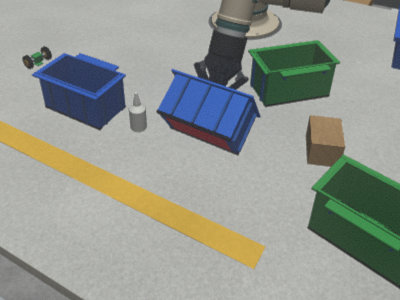

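The red stamp shows on the left crate's underside (200,132) – the left crate is the stamped one. It leans on the finger's back at ~57 deg; withdraw so it comes to rest on its ledge.

```bash
python3 -m crank '[[[0,-8,-10],[0,0,0]],[[0,-17,-22],[1,0,0]],[[0,-26,-35],[2,0,0]],[[0,-35,-48],[4,0,0]],[[0,-43,-60],[6,0,0]]]'
python3 - <<'E'
from h import *
show()
c=bot.capture("scene"); cv2.imwrite("pics/scene6.png",c["image"][150:450,150:550,::-1])
print(np.round(st()[0]["q"],1))
E
```

```text
time: 6.4
ee_pos: [0.4401, 0.1449, 0.1024]
orientation: [[0.011, 0.948, 0.317], [1.0, -0.006, -0.018], [-0.015, 0.317, -0.948]]
force: [0.3, 0.4, 0.2]
width: -0.0
t 6.40 p [0.4401 0.1449 0.1024] F [0.3 0.4 0.2] w -0.000 z [ 0.32 -0.02 -0.95]
[ 13.6   7.7 124.5 -10.5  30.3 -67.7]
```

View pics/scene6.png

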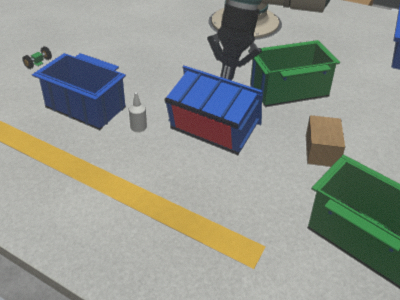

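```bash
python3 -m crank '[[[0,-6,0],[3,0,0]],[[0,-12,0],[6,0,0]],[[0,-18,0],[9,0,0]],[[0,-20,0],[12,0,0]],[[0,-20,0],[15,0,0]]]'
python3 - <<'E'
from h import *
show()
c=bot.capture("scene"); cv2.imwrite("pics/scene7.png",c["image"][150:450,150:550,::-1])
for t in ("crate_1_near_left","crate_1_near_right","crate_1_far_left","crate_1_far_right","crate_1","crate_1_ledge","stamp"):
  print(t,[(np.round(d["point"],3).tolist(),round(d["score"],2)) for d in bot.landmark_of(t,"scene") if 0<d["point"][1]<.28 and .4<d["point"][0]])
w=bot.capture("wrist"); cv2.imwrite("pics/wrist7.png",w["image"][:,:,::-1])
print(np.round(st()[0]["q"],1))
E
```

```text
time: 6.95
ee_pos: [0.4222, 0.1449, 0.0956]
orientation: [[0.012, 0.998, 0.061], [1.0, -0.011, -0.016], [-0.015, 0.061, -0.998]]
force: [-0.0, -0.6, -0.6]
width: -0.0001
t 6.95 p [0.4222 0.1449 0.0956] F [-0.  -0.6 -0.6] w -0.000 z [ 0.06 -0.02 -1.  ]
crate_1_near_left [([0.564, 0.243, -0.0], 0.66)]
crate_1_near_right [([0.565, 0.067, 0.004], 0.64)]
crate_1_far_left [([0.588, 0.235, 0.096], 0.8)]
crate_1_far_right [([0.588, 0.071, 0.101], 0.64)]
crate_1 [([0.576, 0.154, 0.052], 0.58)]
crate_1_ledge [([0.561, 0.241, 0.002], 0.34)]
stamp [([0.574, 0.149, 0.051], 0.66)]
[ 11.3  12.  116.7  -2.2  48.  -76.7]
```

View pics/scene7.png

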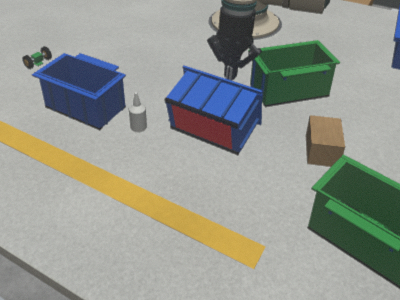

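View pics/wrist7.png

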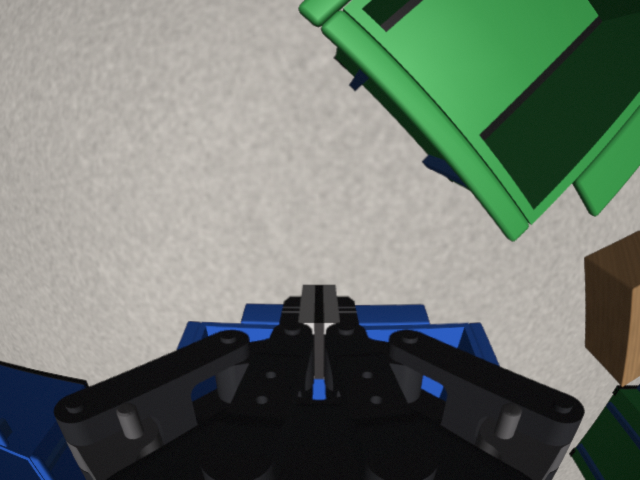

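The left crate rests at ~77 deg on near edge (x 0.565) and ledge, with the red stamp fully visible at crop (200,122); wrist view shows finger (320,290) clear in front of the opening. Now push the top rim to +x and up.

```bash
python3 -m crank '[[[0,2,-22],[0,0,0]],[[0,8,-23],[0,0,0]],[[0,14,-25],[0,0,0]],[[0,20,-27],[0,0,0]],[[0,26,-28],[0,0,0]]]'; python3 -m crank '[[[0,6,-1],[0,0,0]],[[0,12,-2],[0,0,0]],[[0,18,-3],[0,0,0]],[[0,24,-4],[0,0,0]],[[0,30,-5],[0,0,0]]]'
python3 - <<'E'
from h import *
show()
c=bot.capture("scene"); cv2.imwrite("pics/scene8.png",c["image"][150:450,150:550,::-1])
E
```

```text
time: 7.9
ee_pos: [0.4477, 0.145, 0.1247]
orientation: [[0.012, 0.998, 0.062], [1.0, -0.011, -0.016], [-0.016, 0.062, -0.998]]
force: [-0.6, -0.3, 0.4]
width: -0.0002
time: 8.4
ee_pos: [0.4773, 0.1447, 0.1319]
orientation: [[0.012, 0.998, 0.063], [1.0, -0.011, -0.016], [-0.016, 0.063, -0.998]]
force: [-1.4, -0.2, 1.5]
width: 0.0002
t 8.40 p [0.4773 0.1447 0.1319] F [-1.4 -0.2  1.5] w 0.000 z [ 0.06 -0.02 -1.  ]
```

View pics/scene8.png

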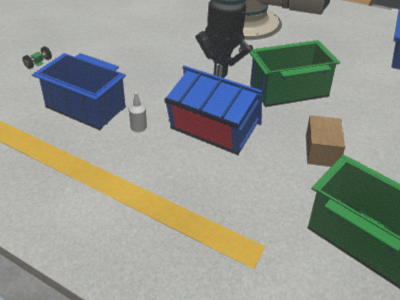

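Run:
```python
from h import *
show()
w=bot.capture("wrist"); cv2.imwrite("pics/wrist8.png",w["image"][:,:,::-1])
w=bot.capture("scene"); cv2.imwrite("pics/scene8b.png",cv2.resize(w["image"][180:320,280:440,::-1],None,fx=4,fy=4))
```

```text
t 8.45 p [0.4785 0.1448 0.1323] F [-0.5 -0.6  2.5] w 0.000 z [ 0.06 -0.02 -1.  ]
```

View pics/wrist8.png

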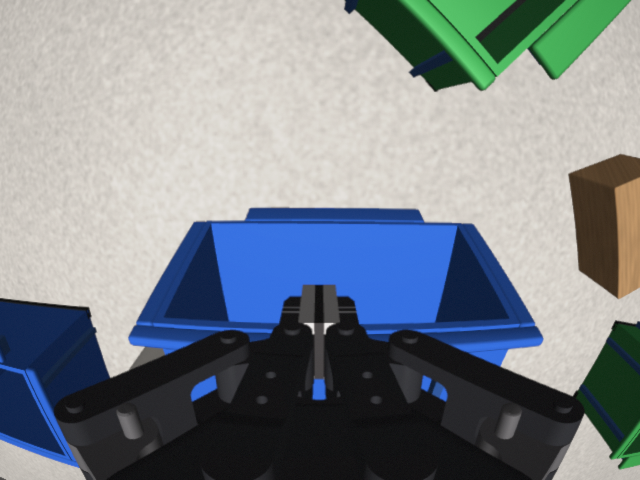

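View pics/scene8b.png

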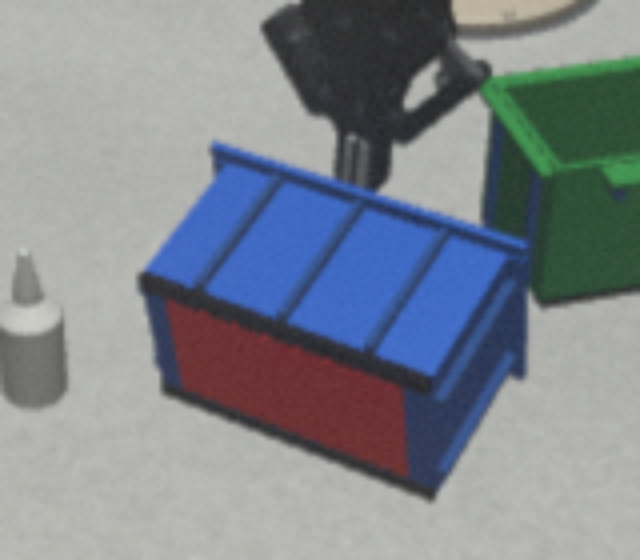

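```bash
cat >> h.py <<'E'
def tilt_est(ylo,yhi,cam="scene",cap=True):
    if cap: bot.capture(cam)
    g={}
    for t in ("near_left","near_right","far_left","far_right"):
        L=[d for d in bot.landmark_of("crate_1_"+t,cam) if ylo<d["point"][1]<yhi and d["point"][0]>.45]
        if L: g[t]=np.array(L[0]["point"]); print(t,np.round(g[t],3),round(L[0]["score"],2))
    for s in("left","right"):
        if "near_"+s in g and "far_"+s in g:
            v=g["far_"+s]-g["near_"+s]; print("tilt",s,np.degrees(np.arctan2(v[2],v[0])).round(1))
E
python3 - <<'E'
from h import *
tilt_est(0,.28); show()
E
```

```text
near_left [0.566 0.241 0.   ] 0.57
near_right [ 0.563  0.064 -0.   ] 0.65
far_left [0.59  0.241 0.096] 0.6
far_right [0.589 0.069 0.1  ] 0.96
tilt left 76.2
tilt right 75.7
t 8.80 p [0.4767 0.1448 0.1319] F [-1.   0.1 -0.6] w -0.000 z [ 0.06 -0.02 -1.  ]
```

```bash
cat >> h.py <<'E'
def model(E,th,yaw=0,y=0.15):
    "E: near edge x (world), y: centre y; returns dict of world points"
    L=dict(nl=(-50,85,0),nr=(-50,-85,0),fr=(50,-85,0),fl=(50,85,0),rfl=(60,95,100),rfr=(60,-95,100),rnr=(-50,-95,100),rnl=(-50,95,100),ll=(-70,60,100),lr=(-70,-60,100))
    a=np.radians(th); o={}
    for k,(x,yy,z) in L.items():
        X=(x+50)/1e3; Z=z/1e3
        v=np.array([X*np.cos(a)-Z*np.sin(a),yy/1e3,X*np.sin(a)+Z*np.cos(a)])
        v=Ro.from_euler('z',yaw,degrees=True).apply(v); o[k]=v+[E,y,0]
    return o
def over(c,M,col):
    im=c["image"]
    for ch in (("nl","nr","fr","fl","nl"),("rfl","rfr","rnr","rnl","rfl"),("fl","rfl"),("fr","rfr")):
        q=proj(c,[M[k] for k in ch]); cv2.polylines(im,[q.round().astype(int)],False,col,1)
E
python3 - <<'E'
from h import *
c=bot.capture("scene")
raw=c["image"].copy(); ims=[]
for th in (78,68,60):
    c["image"]=raw.copy(); over(c,model(.566,th,0,.152),(255,255,0)); ims.append(cv2.resize(c["image"][190:330,290:430],None,fx=1.9,fy=1.9))
cv2.imwrite("pics/ov1.png",np.hstack(ims)[:,:,::-1]); show()
E
```

```text
t 8.85 p [0.4767 0.1448 0.1319] F [-0.3  0.7 -0.2] w 0.000 z [ 0.06 -0.02 -1.  ]
```

View pics/ov1.png

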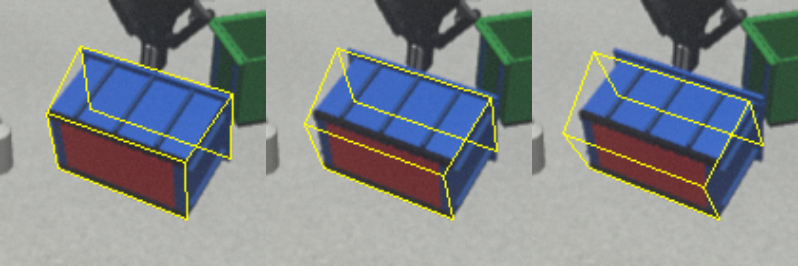

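Run:
```python
from h import *
c=bot.capture("scene")
s,p,R=st()
for zz in (.017,.0,-.02):
    q=proj(c,p+R[:,2]*zz)[0]; print(zz,p+R[:,2]*zz,q); cv2.circle(c["image"],tuple(q.round().astype(int)),1,(255,0,0),-1)
cv2.imwrite("pics/ov2.png",cv2.resize(c["image"][190:290,300:430],None,fx=5,fy=5)[:,:,::-1])
M=model(.566,78,0,.152); print({k:np.round(v,3).tolist() for k,v in M.items()})
```

```text
0.017 [0.47775612 0.14453027 0.11492218] [369.94915976 227.45048277]
0.0 [0.47668963 0.14480576 0.13188646] [370.62649342 220.80596464]
-0.02 [0.47543495 0.14512986 0.15184443] [371.43953748 212.83015244]
{'nl': [0.566, 0.237, 0.0], 'nr': [0.566, 0.067, 0.0], 'fr': [0.587, 0.067, 0.098], 'fl': [0.587, 0.237, 0.098], 'rfl': [0.491, 0.247, 0.128], 'rfr': [0.491, 0.057, 0.128], 'rnr': [0.468, 0.057, 0.021], 'rnl': [0.468, 0.247, 0.021], 'll': [0.464, 0.212, 0.001], 'lr': [0.464, 0.092, 0.001]}
```

View pics/ov2.png

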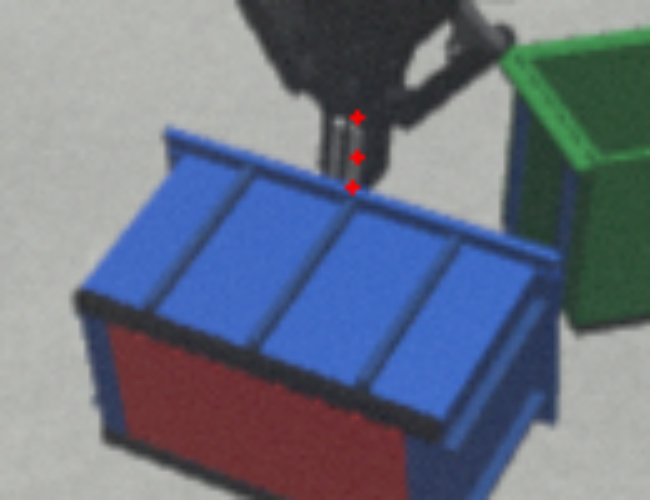

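I had the rim 50 mm too near: the overlay shows the crate at 78 deg with its rim at x≈0.49, only just touched by the finger (350,188). Go a bit lower and push on.

```bash
python3 -m crank '[[[0,-3,12],[0,0,0]],[[0,3,12],[0,0,0]],[[0,9,11],[0,0,0]],[[0,15,10],[0,0,0]],[[0,20,8],[0,0,0]]]'; python3 -m crank '[[[0,5,-1],[0,0,0]],[[0,10,-2],[0,0,0]],[[0,15,-3],[0,0,0]],[[0,20,-4],[0,0,0]],[[0,25,-5],[0,0,0]]]'
python3 - <<'E'
from h import *
show()
c=bot.capture("scene"); cv2.imwrite("pics/scene9.png",c["image"][150:450,150:550,::-1])
E
```

```text
time: 9.4
ee_pos: [0.4988, 0.1445, 0.1257]
orientation: [[0.012, 0.998, 0.064], [1.0, -0.011, -0.016], [-0.015, 0.064, -0.998]]
force: [-0.6, 0.4, -0.2]
width: -0.0
time: 9.9
ee_pos: [0.5225, 0.1443, 0.1319]
orientation: [[0.012, 0.998, 0.063], [1.0, -0.011, -0.016], [-0.015, 0.063, -0.998]]
force: [0.3, 0.9, 0.2]
width: -0.0
t 9.90 p [0.5225 0.1443 0.1319] F [0.3 0.9 0.2] w -0.000 z [ 0.06 -0.02 -1.  ]
```

View pics/scene9.png

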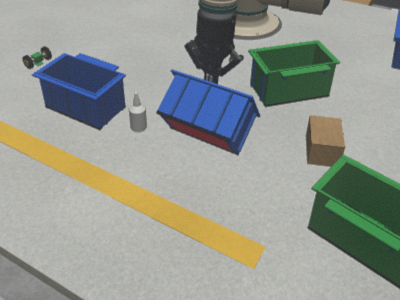

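The crate has rotated back to ~58 deg, the stamp just visible at (200,133). Push over the balance point, slowly.

```bash
python3 -m crank '[[[0,5,0],[0,0,0]],[[0,10,0],[0,0,0]],[[0,15,0],[0,0,0]],[[0,19,0],[0,0,0]],[[0,23,0],[0,0,0]]]'; python3 -m crank '[[[0,4,0],[0,0,0]],[[0,8,0],[0,0,0]],[[0,8,-20],[0,0,0]],[[0,8,-45],[0,0,0]],[[0,8,-70],[0,0,0]]]'
python3 - <<'E'
from h import *
show()
c=bot.capture("scene"); cv2.imwrite("pics/scene10.png",c["image"][150:450,150:550,::-1])
tilt_est(0,.28,cap=False); tilt_est(0,.28,"top")
E
```

```text
time: 10.45
ee_pos: [0.5453, 0.144, 0.1331]
orientation: [[0.012, 0.998, 0.063], [1.0, -0.011, -0.016], [-0.015, 0.063, -0.998]]
force: [-0.1, 0.0, 0.4]
width: 0.0004
time: 10.95
ee_pos: [0.5484, 0.145, 0.204]
orientation: [[0.012, 0.998, 0.062], [1.0, -0.011, -0.016], [-0.016, 0.062, -0.998]]
force: [0.1, -0.2, 0.4]
width: 0.0003
t 10.95 p [0.5484 0.145  0.204 ] F [ 0.1 -0.2  0.4] w 0.000 z [ 0.06 -0.02 -1.  ]
near_left [0.566 0.241 0.   ] 0.81
near_right [0.564 0.065 0.   ] 0.91
far_left [0.669 0.234 0.002] 0.91
far_right [0.667 0.067 0.006] 0.86
tilt left 0.7
tilt right 3.0
near_left [0.564 0.238 0.002] 0.79
near_right [0.566 0.064 0.001] 0.76
```

View pics/scene10.png

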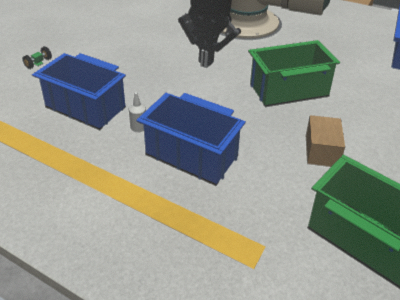

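The left crate stands flat again at its original place (near edge x≈0.565). Now the right crate.

Run:
```python
from h import *
rows([((0.584,-0.152,0.21),Rt())])
```

```text
[[-297,40,-0],[3.5,0.9,-0.7]]
```

```bash
python3 -m crank '[[[-45,6,0],[1,0,0]],[[-90,12,0],[2,0,0]],[[-135,18,0],[3.5,0.9,-0.7]],[[-180,24,0],[3.5,0.9,-0.7]],[[-225,30,0],[3.5,0.9,-0.7]]]'; python3 -m crank '[[[-40,5,0],[0,0,0]],[[-70,10,0],[0,0,0]],[[-73,10,0],[0,0,0]],[[-73,10,0],[0,0,0]],[[-73,10,0],[0,0,0]]]'
python3 - <<'E'
from h import *
show()
rows([((0.584,-0.152,0.097),Rt())])
c=bot.capture("top"); cv2.imwrite("pics/top2.png",c["image"][130:280,200:560,::-1])
c=bot.capture("wrist"); cv2.imwrite("pics/wrist11.png",c["image"][:,:,::-1])
E
```

```text
time: 11.95
ee_pos: [0.5759, -0.0821, 0.2083]
orientation: [[-0.001, 1.0, 0.001], [1.0, 0.001, 0.0], [0.0, 0.001, -1.0]]
force: [0.4, 0.1, 1.0]
width: 0.0002
time: 12.45
ee_pos: [0.5855, -0.1522, 0.2085]
orientation: [[-0.001, 1.0, 0.001], [1.0, 0.001, 0.001], [0.001, 0.001, -1.0]]
force: [0.4, 0.4, -0.1]
width: -0.0001
t 12.45 p [ 0.5855 -0.1522  0.2085] F [ 0.4  0.4 -0.1] w -0.000 z [ 0.  0. -1.]
[[0,-2,112],[0.0,-0.1,0.1]]
```

View pics/wrist11.png

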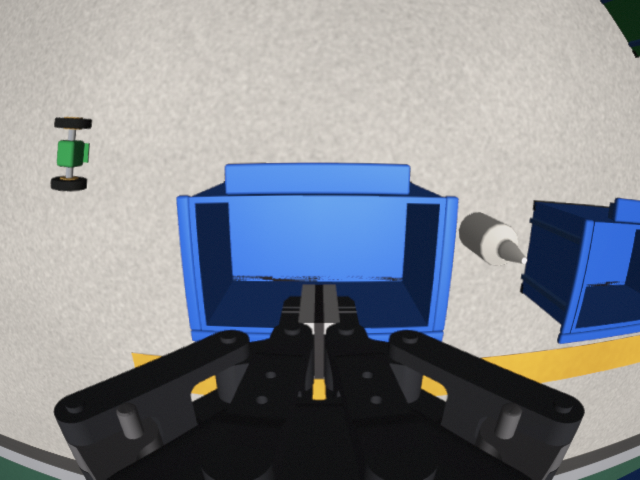

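Wrist view: right crate centred below, ledge at (318,178), fingertip over its opening; bottle (490,240) clear. Same motion here, with less tilt.

```bash
python3 -m crank '[[[0,-2,37],[0,0,0]],[[0,-2,74],[0,0,0]],[[0,-2,110],[0,0,0]],[[0,-9,110],[0,0,0]],[[0,-15,110],[0,0,0]]]' ; python3 -m crank '[[[0,-7,1],[-3,0,0]],[[0,-12,2],[-6,0,0]],[[0,-17,2],[-9,0,0]],[[0,-23,2],[-12,0,0]],[[0,-28,2],[-15,0,0]]]' ; python3 -m crank '[[[0,-6,2],[-3,0,0]],[[0,-12,2],[-6,0,0]],[[0,-18,3],[-9,0,0]],[[0,-24,4],[-11,0,0]],[[0,-30,6],[-12,0,0]]]'
python3 - <<'E'
from h import *
show(); s,p,R=st()
tip=p+R[:,2]*.017-R[:,1]*.0115; r=np.hypot(tip[0]-.552,tip[2]); print("theta",np.degrees(np.arctan2(.552-tip[0],tip[2])+np.arcsin(.004/r)),"h",r)
c=bot.capture("scene"); cv2.imwrite("pics/scene12.png",c["image"][150:450,150:550,::-1]); print(np.round(s["q"],0))
E
```

```text
time: 13.05
ee_pos: [0.5705, -0.1523, 0.0991]
orientation: [[-0.002, 1.0, 0.001], [1.0, 0.002, 0.0], [0.0, 0.001, -1.0]]
force: [-0.2, 0.0, 1.0]
width: -0.0001
time: 13.55
ee_pos: [0.5446, -0.1538, 0.1004]
orientation: [[-0.002, 0.963, 0.268], [1.0, 0.002, -0.003], [-0.003, 0.268, -0.963]]
force: [-0.3, 0.8, -0.3]
width: -0.0
time: 14.05
ee_pos: [0.5177, -0.1522, 0.0886]
orientation: [[0.004, 0.891, 0.455], [1.0, -0.003, -0.005], [-0.003, 0.455, -0.891]]
force: [0.5, -0.0, -0.4]
width: 0.0003
t 14.05 p [ 0.5177 -0.1522  0.0886] F [ 0.5 -0.  -0.4] w 0.000 z [ 0.45 -0.   -0.89]
theta 31.30463280499316 h 0.0775469031735027
[ -33.   13.  124.   38.   24. -155.]
```

View pics/scene12.png

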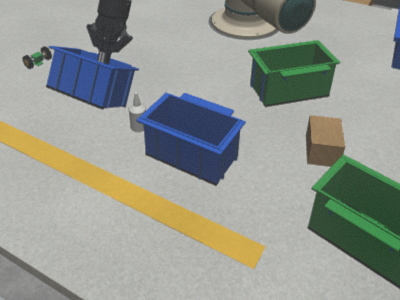

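The right crate is at ~31 deg (crop (90,80)), sitting alongside its axle (35,60) undisturbed. But joint 6 has reached its limit, so I take the tilt back first while pulling.

Run:
```python
from h import *
E0=np.array([0.552,0.0]); yy=-0.1525
W=[]
for th,ph in ((33,24),(36,22),(39,20),(42,18),(45,16),(48,15),(51,14),(54,13),(57,12)):
    a=np.radians(th); u=np.array([np.cos(a),np.sin(a)]); v=np.array([-np.sin(a),np.cos(a)])
    f=np.radians(ph); tz=np.array([np.sin(f),-np.cos(f)]); ty=np.array([np.cos(f),np.sin(f)])
    tipc=E0+u*0.004+v*0.078+ty*0.0115
    tcp=tipc-tz*0.017
    W.append(((tcp[0],yy,tcp[1]),Rt(ph)))
rows(W)
```

```text
[[-1,-1,0],[3.0,0.2,-0.3]]
[[-1,-4,1],[5.0,0.2,-0.3]]
[[-1,-8,2],[7.0,0.2,-0.3]]
[[-1,-11,3],[9.0,0.2,-0.3]]
[[-1,-15,5],[11.0,0.2,-0.3]]
[[-1,-18,6],[12.0,0.2,-0.3]]
[[-1,-22,8],[13.0,0.2,-0.3]]
[[-1,-25,10],[14.0,0.2,-0.3]]
[[-1,-29,12],[15.0,0.2,-0.3]]
```

```bash
python3 -m crank '[[[0,-2,0],[3,0,0]],[[0,-5,1],[5,0,0]],[[0,-9,2],[7,0,0]],[[0,-12,3],[9,0,0]],[[0,-16,5],[11,0,0]]]' ; python3 -c "
from h import *
show(); print(np.round(st()[0]['q'],0))"; python3 -m crank '[[[0,-3,2],[1,0,0]],[[0,-6,4],[2,0,0]],[[0,-9,6],[3,0,0]],[[0,-12,7],[3,0,0]],[[0,-14,8],[3,0,0]]]'
python3 - <<'E'
from h import *
show(); s,p,R=st()
tip=p+R[:,2]*.017-R[:,1]*.0115; r=np.hypot(tip[0]-.552,tip[2]); print("theta",np.degrees(np.arctan2(.552-tip[0],tip[2])+np.arcsin(.004/r)),"h",r)
c=bot.capture("scene"); cv2.imwrite("pics/scene13.png",c["image"][150:450,150:550,::-1]); print(np.round(s["q"],0))
E
```

```text
time: 14.6
ee_pos: [0.5071, -0.1526, 0.0772]
orientation: [[0.0, 0.962, 0.275], [1.0, 0.001, -0.005], [-0.005, 0.275, -0.961]]
force: [-0.0, 0.1, 0.6]
width: -0.0001
t 14.60 p [ 0.5071 -0.1526  0.0772] F [-0.   0.1  0.6] w -0.000 z [ 0.27 -0.01 -0.96]
[ -29.   15.  118.   14.   33. -130.]
time: 15.1
ee_pos: [0.4935, -0.1516, 0.0626]
orientation: [[0.002, 0.975, 0.22], [1.0, -0.001, -0.002], [-0.002, 0.22, -0.975]]
force: [-0.8, 0.5, 0.4]
width: 0.0
t 15.10 p [ 0.4935 -0.1516  0.0626] F [-0.8  0.5  0.4] w 0.000 z [ 0.22 -0.   -0.98]
theta 59.52547224790441 h 0.07897166090291703
[ -29.   17.  118.   11.   35. -127.]
```

View pics/scene13.png

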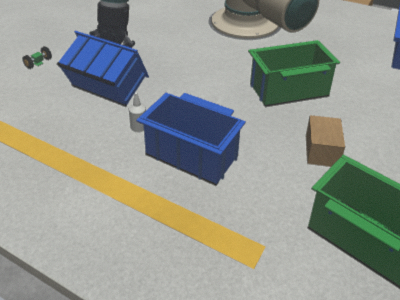

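The right crate is at ~60 deg. Withdraw towards the robot and up so it settles.

```bash
python3 -m crank '[[[0,-10,-5],[0,0,0]],[[0,-20,-15],[0,0,0]],[[0,-31,-27],[0,0,0]],[[0,-42,-40],[2,0,0]],[[0,-54,-53],[4,0,0]]]' ;python3 -m crank '[[[0,-10,0],[3,0,0]],[[0,-20,0],[6,0,0]],[[0,-25,0],[8,0,0]],[[0,-25,0],[9,0,0]],[[0,-25,0],[9,0,0]]]'
python3 - <<'E'
from h import *
show()
tilt_est(-.3,-.0)
c=bot.capture("scene"); cv2.imwrite("pics/scene14.png",c["image"][150:450,150:550,::-1])
E
```

```text
time: 15.65
ee_pos: [0.4278, -0.1515, 0.1035]
orientation: [[0.003, 0.989, 0.151], [1.0, -0.002, -0.003], [-0.002, 0.151, -0.989]]
force: [0.5, -1.4, 0.1]
width: 0.0003
time: 16.15
ee_pos: [0.4052, -0.1518, 0.0992]
orientation: [[0.002, 1.0, -0.003], [1.0, -0.002, -0.002], [-0.002, -0.003, -1.0]]
force: [0.9, 0.3, 0.3]
width: 0.0
t 16.15 p [ 0.4052 -0.1518  0.0992] F [0.9 0.3 0.3] w 0.000 z [-0. -0. -1.]
far_right [ 0.561 -0.15   0.048] 0.45
```

View pics/scene14.png

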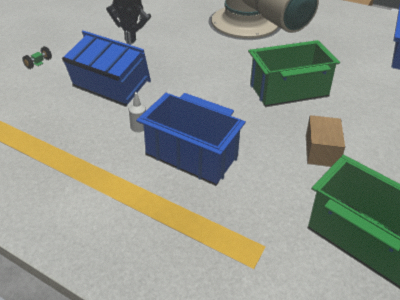

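Run:
```python
from h import *
c=bot.capture("scene"); raw=c["image"].copy(); ims=[]
for E in (.552,.547,.557):
    c["image"]=raw.copy(); over(c,model(E,78,0.3,-.152),(255,255,0)); ims.append(cv2.resize(c["image"][170:270,200:310],None,fx=2.4,fy=2.4))
cv2.imwrite("pics/ov3.png",np.hstack(ims)[:,:,::-1]); show()
```

```text
t 16.50 p [ 0.4048 -0.1516  0.0988] F [0.3 0.2 0.5] w 0.000 z [-0. -0. -1.]
```

View pics/ov3.png

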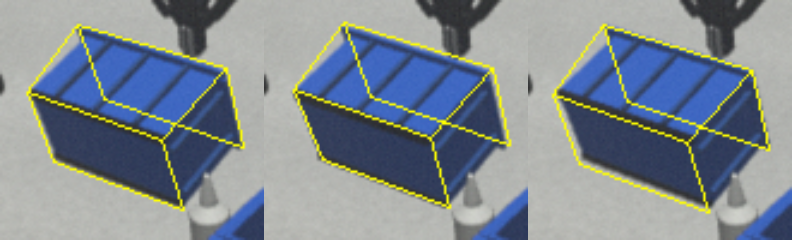

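Overlay: the right crate rests at 78 deg (near edge x≈0.549), underside plain blue – no stamp, confirming the left one. Push it back.

```bash
python3 -m crank '[[[0,15,-18],[0,0,0]],[[0,30,-19],[0,0,0]],[[0,42,-19],[0,0,0]],[[0,50,-20],[0,0,0]],[[0,55,-20],[0,0,0]]]'; python3 -m crank '[[[0,6,-2],[0,0,0]],[[0,12,-4],[0,0,0]],[[0,17,-6],[0,0,0]],[[0,23,-8],[0,0,0]],[[0,28,-10],[0,0,0]]]'; python3 -m crank '[[[0,5,-1],[0,0,0]],[[0,10,-2],[0,0,0]],[[0,15,-3],[0,0,0]],[[0,20,-4],[0,0,0]],[[0,25,-5],[0,0,0]]]'
python3 - <<'E'
from h import *
show()
c=bot.capture("scene"); cv2.imwrite("pics/scene15.png",c["image"][150:450,150:550,::-1])
E
```

```text
time: 17.0
ee_pos: [0.4607, -0.1515, 0.118]
orientation: [[0.001, 1.0, -0.005], [1.0, -0.001, -0.002], [-0.002, -0.005, -1.0]]
force: [0.5, -0.7, -1.1]
width: 0.0002
time: 17.5
ee_pos: [0.4888, -0.1518, 0.1288]
orientation: [[0.002, 1.0, -0.004], [1.0, -0.002, -0.002], [-0.002, -0.004, -1.0]]
force: [-0.1, 0.7, 0.1]
width: -0.0
time: 18.0
ee_pos: [0.5136, -0.1517, 0.1334]
orientation: [[0.002, 1.0, -0.004], [1.0, -0.002, -0.002], [-0.002, -0.004, -1.0]]
force: [0.7, 0.8, -0.2]
width: 0.0002
t 18.00 p [ 0.5136 -0.1517  0.1334] F [ 0.7  0.8 -0.2] w 0.000 z [-0. -0. -1.]
```

View pics/scene15.png

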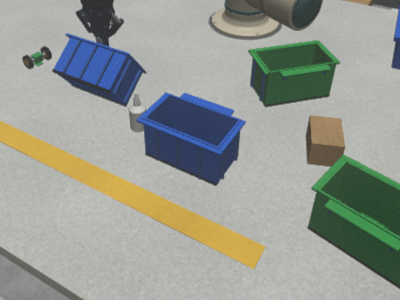

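```bash
python3 -m crank '[[[0,5,-1],[0,0,0]],[[0,10,-2],[0,0,0]],[[0,14,-3],[0,0,0]],[[0,18,-3],[0,0,0]],[[0,22,-3],[0,0,0]]]'; python3 -m crank '[[[0,4,0],[0,0,0]],[[0,8,0],[0,0,0]],[[0,8,-20],[0,0,0]],[[0,8,-45],[0,0,0]],[[0,8,-70],[0,0,0]]]'
python3 - <<'E'
from h import *
show()
c=bot.capture("scene"); 
over(c,model(.549,0,0.3,-.152),(255,255,0));over(c,model(.566,0,0,.152),(255,255,0))
cv2.imwrite("pics/scene16.png",c["image"][150:450,150:550,::-1])
rows([((0.634,.151,.21),Rt())])
E
```

```text
time: 18.55
ee_pos: [0.5355, -0.1518, 0.1363]
orientation: [[0.002, 1.0, -0.004], [1.0, -0.002, -0.002], [-0.002, -0.004, -1.0]]
force: [-1.6, 0.7, -0.2]
width: -0.0002
time: 19.05
ee_pos: [0.5434, -0.1515, 0.2066]
orientation: [[0.002, 1.0, -0.005], [1.0, -0.002, -0.002], [-0.002, -0.005, -1.0]]
force: [-0.1, 0.0, 0.5]
width: 0.0002
t 19.05 p [ 0.5434 -0.1515  0.2066] F [-0.1  0.   0.5] w 0.000 z [-0.01 -0.   -1.  ]
[[304,88,0],[0.2,0.3,-0.1]]
```

View pics/scene16.png

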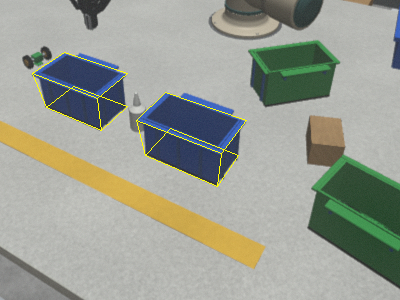

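Both crates stand flat, outlines matching the start model. Now move over the left (stamped) crate and go inside it, to push its far wall low down with half-open fingers.

```bash
python3 -m crank '[[[46,13,0],[0,0,0]],[[92,26,0],[0,0,0]],[[138,40,0],[0,0,0]],[[184,53,0],[0,0,0]],[[230,66,0],[0,0,0]]]' 0.5; python3 -m crank '[[[44,12,0],[0,0,0]],[[74,22,0],[0,0,0]],[[74,22,0],[0,0,0]],[[74,22,0],[0,0,0]],[[74,22,0],[0,0,0]]]'
python3 - <<'E'
from h import *
show()
c=bot.capture("wrist"); cv2.imwrite("pics/wrist17.png",c["image"][:,:,::-1])
rows([((0.634,.151,.056),Rt())])
E
```

```text
time: 19.6
ee_pos: [0.6103, 0.0801, 0.2053]
orientation: [[0.002, 1.0, -0.004], [1.0, -0.002, -0.002], [-0.002, -0.004, -1.0]]
force: [0.2, -0.9, -0.6]
width: 0.0426
time: 20.1
ee_pos: [0.6317, 0.1513, 0.2049]
orientation: [[0.002, 1.0, -0.005], [1.0, -0.002, -0.003], [-0.003, -0.005, -1.0]]
force: [-0.9, 0.3, 0.3]
width: 0.043
t 20.10 p [0.6317 0.1513 0.2049] F [-0.9  0.3  0.3] w 0.043 z [-0.01 -0.   -1.  ]
[[0,3,149],[-0.3,0.2,-0.2]]
```

View pics/wrist17.png

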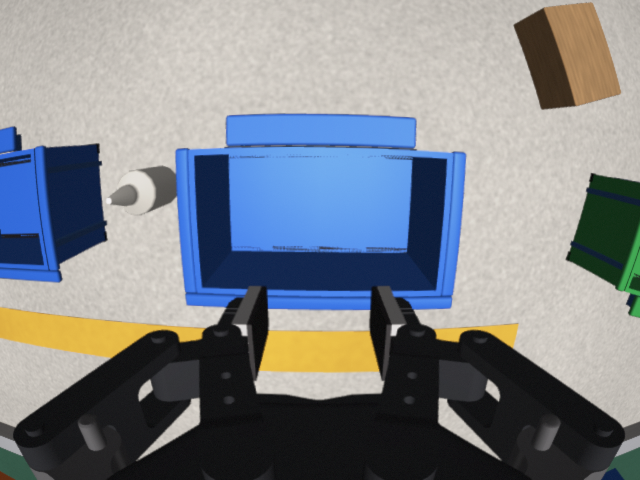

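Wrist view: finger tips (250,290)/(385,290) are inside the far wall (calculated inner wall x≈0.663, tips' far face 0.645), all within the opening in y. Descend.

```bash
python3 -m crank '[[[0,2,40],[0,0,0]],[[0,2,80],[0,0,0]],[[0,2,110],[0,0,0]],[[0,2,130],[0,0,0]],[[0,2,145],[0,0,0]]]';  python3 -m crank '[[[0,3,0],[0,0,0]],[[0,7,0],[0,0,0]],[[0,11,0],[0,0,0]],[[0,15,0],[0,0,0]],[[0,19,0],[0,0,0]]]'
python3 - <<'E'
from h import *
show()
c=bot.capture("wrist"); cv2.imwrite("pics/wrist18.png",c["image"][:,:,::-1])
c=bot.capture("scene"); cv2.imwrite("pics/scene18.png",c["image"][150:450,150:550,::-1])
E
```

```text
time: 20.65
ee_pos: [0.6324, 0.1501, 0.0586]
orientation: [[0.004, 1.0, -0.007], [1.0, -0.004, -0.003], [-0.003, -0.007, -1.0]]
force: [-1.0, -0.4, 1.2]
width: 0.0427
time: 21.15
ee_pos: [0.6527, 0.1518, 0.0611]
orientation: [[0.002, 1.0, -0.004], [1.0, -0.002, -0.002], [-0.002, -0.004, -1.0]]
force: [-1.3, -0.1, 0.3]
width: 0.0426
t 21.15 p [0.6527 0.1518 0.0611] F [-1.3 -0.1  0.3] w 0.043 z [-0. -0. -1.]
```

View pics/wrist18.png

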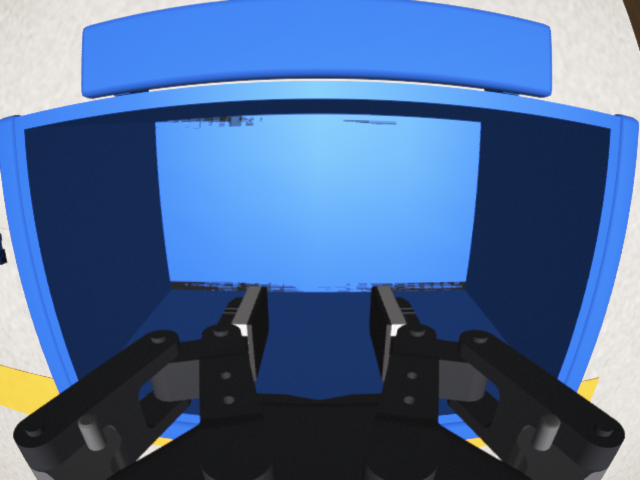

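View pics/scene18.png

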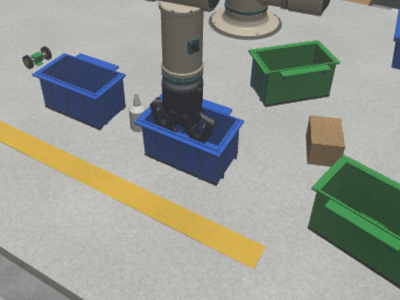

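Fingers are inside and touching the far wall (-1.3 N). Push away steadily.

```bash
python3 -m crank '[[[0,8,0],[0,0,0]],[[0,16,0],[0,0,0]],[[0,24,0],[0,0,0]],[[0,32,0],[0,0,0]],[[0,40,0],[0,0,0]]]';  python3 -m crank '[[[0,8,0],[0,0,0]],[[0,16,0],[0,0,0]],[[0,24,0],[0,0,0]],[[0,32,0],[0,0,0]],[[0,36,0],[0,0,0]]]'
python3 - <<'E'
from h import *
show()
c=bot.capture("scene"); cv2.imwrite("pics/scene19.png",c["image"][150:450,150:550,::-1])
for t in("crate_1_far_left","crate_1_far_right"):
  print([(np.round(d["point"],3).tolist(),round(d["score"],2)) for d in bot.landmark_of(t,"scene")][:3])
E
```

```text
time: 21.75
ee_pos: [0.6932, 0.1518, 0.0599]
orientation: [[0.002, 1.0, -0.004], [1.0, -0.002, -0.002], [-0.002, -0.004, -1.0]]
force: [-2.5, 0.4, 1.2]
width: 0.0428
time: 22.25
ee_pos: [0.7298, 0.1516, 0.0597]
orientation: [[0.002, 1.0, -0.003], [1.0, -0.002, -0.002], [-0.002, -0.003, -1.0]]
force: [-1.9, 0.1, 0.9]
width: 0.0429
t 22.25 p [0.7298 0.1516 0.0597] F [-1.9  0.1  0.9] w 0.043 z [-0. -0. -1.]
[([0.745, 0.238, 0.0], 0.9), ([0.578, 0.448, 0.002], 0.73), ([0.311, 0.151, -0.004], 0.59)]
[([0.189, 0.271, -0.002], 0.9), ([0.746, 0.066, 0.004], 0.66), ([0.62, 0.612, -0.0], 0.64)]
```

View pics/scene19.png

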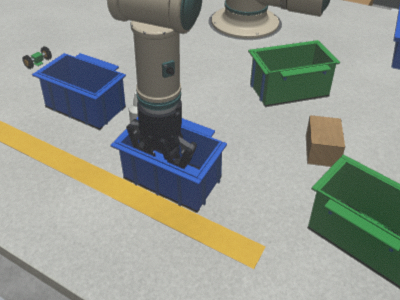

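Square at x≈0.7455 (both far corners agree). 25 mm more.

```bash
python3 -m crank '[[[0,6,0],[0,0,0]],[[0,12,0],[0,0,0]],[[0,18,0],[0,0,0]],[[0,23,0],[0,0,0]],[[0,25,0],[0,0,0]]]';  python3 -m crank '[[[0,-3,0],[0,0,0]],[[0,-12,0],[0,0,0]],[[0,-16,0],[0,0,0]],[[0,-16,-30],[0,0,0]],[[0,-16,-60],[0,0,0]]]'; python3 -m crank '[[[0,0,-40],[0,0,0]],[[0,0,-80],[0,0,0]],[[0,-40,-90],[0,0,0]],[[0,-80,-90],[0,0,0]],[[0,-120,-90],[0,0,0]]]'; python3 -m crank '[[[0,-40,0],[0,0,0]],[[0,-80,0],[0,0,0]],[[0,-120,0],[0,0,0]],[[0,-150,0],[0,0,0]],[[0,-150,0],[0,0,0]]]'
python3 - <<'E'
from h import *
show()
c=bot.capture("scene"); cv2.imwrite("pics/scene20.png",c["image"][:,:,::-1])
for t in("crate_1_far_left","crate_1_far_right","crate_1","glue","carton","axle","line"):
  print(t,[(np.round(d["point"],3).tolist(),round(d["score"],2)) for d in bot.landmark_of(t,"scene")][:4])
c=bot.capture("top"); cv2.imwrite("pics/top20.png",c["image"][:,:,::-1])
for t in("crate_1_far_left","crate_1_far_right","crate_1","glue","carton","axle","line"):
  print(t,[(np.round(d["point"],3).tolist(),round(d["score"],2)) for d in bot.landmark_of(t,"top")][:4])
E
```

```text
time: 22.9
ee_pos: [0.7543, 0.1516, 0.0596]
orientation: [[0.002, 1.0, -0.004], [1.0, -0.002, -0.002], [-0.002, -0.004, -1.0]]
force: [-2.3, 0.4, 0.5]
width: 0.0424
time: 23.4
ee_pos: [0.7362, 0.1518, 0.1194]
orientation: [[0.002, 1.0, -0.007], [1.0, -0.002, -0.002], [-0.002, -0.007, -1.0]]
force: [0.1, -0.3, -0.1]
width: 0.0425
time: 23.9
ee_pos: [0.6165, 0.1522, 0.2112]
orientation: [[0.002, 1.0, -0.002], [1.0, -0.002, -0.002], [-0.002, -0.002, -1.0]]
force: [0.4, 0.5, 0.1]
width: 0.043
time: 24.4
ee_pos: [0.4627, 0.1524, 0.2113]
orientation: [[0.001, 1.0, -0.007], [1.0, -0.001, -0.002], [-0.002, -0.007, -1.0]]
force: [-0.2, -0.4, -0.1]
width: 0.0427
t 24.40 p [0.4627 0.1524 0.2113] F [-0.2 -0.4 -0.1] w 0.043 z [-0.01 -0.   -1.  ]
crate_1_far_left [([0.775, 0.236, 0.003], 0.92), ([0.311, 0.154, -0.003], 0.81), ([0.58, 0.448, -0.004], 0.79)]
crate_1_far_right [([0.193, 0.269, -0.003], 0.87), ([0.618, 0.613, 0.001], 0.82), ([0.773, 0.07, 0.006], 0.64)]
crate_1 [([0.286, 0.251, -0.0], 0.94), ([0.648, 0.516, -0.0], 0.78), ([0.721, 0.152, 0.002], 0.77), ([0.599, -0.152, 0.001], 0.66)]
glue [([0.6, -0.0, -0.004], 0.88)]
carton [([0.469, 0.384, -0.001], 0.74)]
axle [([0.518, -0.402, -0.001], 0.71)]
line [([0.77, 0.002, -0.001], 0.81), ([0.66, 0.153, 0.097], 0.63), ([0.515, -0.401, -0.002], 0.56)]
crate_1_far_left [([0.774, 0.238, 0.0], 0.95), ([0.576, 0.44, -0.003], 0.92), ([0.545, -0.234, 0.004], 0.74), ([0.316, 0.156, -0.003], 0.61)]
crate_1_far_right [([0.195, 0.273, -0.001], 0.94), ([0.614, 0.61, 0.004], 0.93), ([0.774, 0.066, -0.0], 0.77)]
crate_1 [([0.644, 0.512, 0.002], 0.83), ([0.722, 0.144, -0.003], 0.78), ([0.602, -0.154, -0.001], 0.67), ([0.288, 0.249, 0.002], 0.63)]
glue [([0.599, -0.002, -0.002], 0.65)]
carton [([0.465, 0.387, 0.0], 0.71), ([0.655, -0.063, 0.001], 0.66)]
axle [([0.514, -0.394, 0.001], 0.66)]
line [([0.772, 0.002, -0.002], 0.95), ([0.551, -0.071, -0.0], 0.59)]
```

View pics/scene20.png

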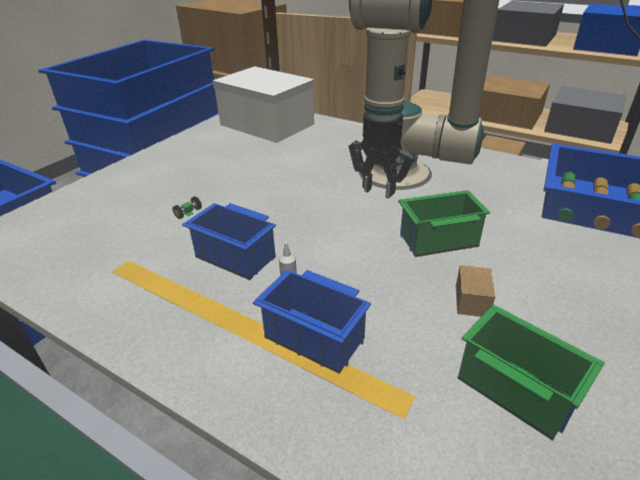

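View pics/top20.png

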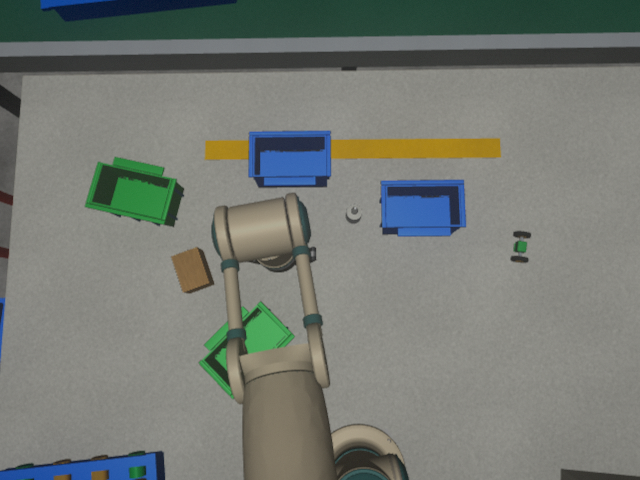

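Far corners of the stamped crate are at x≈0.774, and the tape centre is at 0.770–0.773 there. The right crate, bottle, box and axle read as at the start, and the robot is clear of everything.

```bash
python3 -c "
from h import *
show(); print(bot.hand_in()); show()"
```

```text
t 25.20 p [0.4681 0.1525 0.2108] F [-0.  -0.6  0.3] w 0.043 z [-0. -0. -1.]
the job is handed in; nothing more can be done
None
the job is handed in; nothing more can be done
```

I tipped the left crate onto its ledge, where its underside showed the red stamp, and pushed it back flat. I then did the same with the right crate, whose underside is plain blue. With both flat again, I pushed the left, stamped crate onto the tape and handed the job in at 25.2 s; no verdict was reported.

- **Last checks:** both far bottom corners of the stamped crate read x = 0.773 to 0.775 in both cameras. The tape centre is about 0.770 to 0.773, so the edge is within about 5 mm of it. The right crate, bottle, box and axle were all within about 5 mm of their starting readings, and the gripper was clear at 0.21 m height.
- **What went wrong on the way:**
  - My first push-back of the left crate stopped short, because I had worked out the rim position 50 mm too near. An overlay on the picture showed it, and I corrected it.
  - Joint 6 reached its limit while I tilted the tool on the right crate, so I eased the tilt back.
  - The tilt check from the trained networks failed for the tipped right crate. I used a model overlay instead, which matched 78 degrees.

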